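Tidy the sewing table onto its silhouette plates

TASK

Put the sewing things away: stand the thread cone, the small spool, the bobbin box and the square pattern weight each on the white plate whose dark silhouette matches its footprint, covering the silhouette and turned to line up with it, upright and let go. Leave the thimble and the little oil bottle standing where they are.

Things in the scene. Friction and masses are not known exactly. Their poses are not given: they have to be found in the camera images.
- cone: large cone of undyed thread, tightly wound, standing upright: round grey foot 60 mm across and 8 mm high, wound body tapering from 54 mm to 40 mm across (up to 78 mm high), then a bare grey core tube 24 mm across from 78 to 108 mm (the top). About 160 g. Origin: centre of the underside; z up the axis. Easily held by the core tube
- spool: small spool of the same undyed thread, standing upright: 62 mm high, white end discs 36 mm across and 5 mm thick, wound full to almost the same width (grips as a plain 36 mm cylinder). About 50 g. Origin: centre of the underside; z up the axis
- bobbin_box: closed flat bobbin box, grey with a white fixed top, 88 (x) x 44 (y) x 31 mm (z), lying flat. About 110 g. Origin: centre of the underside; x along its length. The two ends are alike
- weight: pattern weight: square steel plate 56 x 56 mm, 14 mm thick, with an upright round wooden knob 22 mm across in the middle, from 14 to 50 mm high. About 340 g. Origin: centre of the underside; x and y along the plate's edges, z up
- pad_cone: fixed square parking plate, white, 100 x 100 mm, 8 mm thick, lying on the table, with a flat dark silhouette in its middle: a disc 60 mm across. Origin: centre of the plate's underside; z up
- pad_spool: fixed square parking plate, white, 100 x 100 mm, 8 mm thick, lying on the table, with a flat dark silhouette in its middle: a small disc 36 mm across. Origin: centre of the plate's underside; z up
- pad_box: fixed square parking plate, white, 100 x 100 mm, 8 mm thick, lying on the table, with a flat dark silhouette in its middle: a rectangle 88 (x) x 44 (y) mm. Origin: centre of the plate's underside; x along the rectangle's length
- pad_weight: fixed square parking plate, white, 100 x 100 mm, 8 mm thick, lying on the table, with a flat dark silhouette in its middle: a square of 56 mm. Origin: centre of the plate's underside; x and y along the square's edges
- thimble: steel thimble, 21 mm across at the foot, 25 mm high, standing mouth down among the things; to be left alone. Origin: centre of its foot
- oil_bottle: small amber bottle of machine oil, 28 mm across, 72 mm high, standing among the things; to be left alone. Origin: centre of its underside
Not all that is in view belongs to the job. Leave any blue or turquoise look-alike of the bobbin_box alone.

How it is judged:
At the end, for the whole second after the job is handed in: Each of the four rests released and still on its own matching plate, within 12 mm of its middle, upright within 0.12 rad; box and weight lined up with their silhouettes within 0.22 rad (any symmetric turn). Thimble and oil bottle within 20 mm of their start and upright within 0.3 rad (horizontal distance between cone and pad_cone below 0.012 m and z of cone in the frame of pad_cone between 0.004 and 0.012 m and angle between each of cone, spool, bobbin_box, weight's own z axis and vertical below 0.12 rad and linear speed of each of cone, spool, bobbin_box, weight below 0.02 m/s and contact force between each of cone, spool, bobbin_box, weight and the fingers below 0.1 N and horizontal distance between spool and pad_spool below 0.012 m and z of spool in the frame of pad_spool between 0.004 and 0.012 m and horizontal distance between bobbin_box and pad_box below 0.012 m and z of bobbin_box in the frame of pad_box between 0.004 and 0.012 m and horizontal distance between weight and pad_weight below 0.012 m and z of weight in the frame of pad_weight between 0.004 and 0.012 m and angle between the x axis of bobbin_box and the x axis of pad_box, either way round below 0.22 rad and (angle between the x axis of weight and the x axis of pad_weight, either way round below 0.22 rad or angle between the x axis of weight and the x axis of pad_weight, either way round above 1.3508 rad) and distance of each of thimble, oil_bottle from where it was at the start of the episode below 0.02 m and angle between each of thimble, oil_bottle's own z axis and vertical below 0.3 rad); the robot touches nothing.
It fails at once if the thimble or the oil bottle is knocked over or pushed away (20 mm or more, or tilted by 0.3 rad) (not (distance of each of thimble, oil_bottle from where it was at the start of the episode below 0.02 m and angle between each of thimble, oil_bottle's own z axis and vertical below 0.3 rad)).
It also fails if it takes over 106 s, if anything falls off the work surface, if the arm or the gripper's body presses on something with over 40 N, if the wrist force passes 120 N, or if a joint passes its speed limit or range.

ROBOT

A 6-joint arm with a two-finger parallel gripper is mounted at the origin on the work surface. World frame = base frame: x ahead of the robot, y to its left, z up, the work surface at z = 0. Lengths are in m, angles in rad, forces in N, time in s.
With the tool pointing down it reaches from about 0.425 to 0.95 m from the base axis. Payload 3.5 kg.
Tool frame: the origin (TCP) lies at the very end of the fingers, on their centre line; the grasp point (between the pads) lies ctrl.pinch_z behind it (ctrl.pinch_z is the distance from the TCP to the grasp point, in m); z points along the fingers, y is the line along which they close (so a half turn about z gives the same grasp; the last joint's range is limited). The gripper opens to 85 mm and grips with 20 to 120 N. Pads are 22 mm wide; open, the fingers measure 114 mm over their backs; the gripper's body (76 mm by 85 mm) begins 54 mm behind the grasp point. The pads swing forward as they close: fully open they stand 13 mm farther back than shut.
Start: joints at [1.099, 0.286, 1.577, -0, 1.279, -0.15], TCP at [0.213, 0.64, 0.231] pointing down, gripper open.
Joint ranges: [-2.77, 2.77], [-0.9, 2.22], [0.21, 2.48], [-1.53, 4.67], [0.24, 2.81], [-2.84, 2.84]. Speed limits (rad/s): [2.79, 2.79, 3.14, 3.14, 3.14, 3.14].

INTERFACE

Orientations are given as a unit quaternion [x, y, z, w].
In Python, from plant import ctrl gives the robot as it stands.
- The arm moves only by the shell command python3 -m inch 'ROWS' [FORCE]. ROWS is a JSON list of rows, 1 to 10 of them, each of 7 numbers: dx, dy, dz in fractions of the full range, 1 being 1 m, then a rotation vector rx, ry, rz in normalised numbers (1 is 2 rad), then the opening from 0.0 (shut) to 1.0 (fully open); each row is the pose to reach, as a shift and turn from the pose commanded when the command began, along the tool's axes at that moment; what a row does not reach only later rows make up. A row lasts 1/8 s, in which the tool goes at most 0.0625 m and 0.188 rad, less where a joint would pass 70% of its speed; a pose out of reach is approached as far as the arm can. The fingers move at their own pace and stop on an object; FORCE is the grip in N (left out, the last holds). Time passes only in rows, so rows that do not move let the fingers close. It prints the time, the measured TCP pose, the force, the opening and the grip force at its end. A shift or turn number past 1, either way, is cut back to 1. Input that does not fit is refused with a message, and nothing moves.
- ctrl.get_state(): the state, without advancing time (a new reading comes with each control period).
- ctrl.read_camera(name): name is "scene" or "top" or "wrist"; returns a dict with "pixels" (400x640x3 uint8, red, green, blue), "camera_matrix" (3x3 intrinsics, pixels), "xyz" and "orientation" of the camera in the world. Camera axes: x right, y down, z forward; pixel columns grow to the right and rows downward; lengths in m; the calibration is good to about 2 mm. A picture is of the moment at which its call begins. There is no depth.
- ctrl.sign_off(): hands the job in; it is judged then, once.
Trained networks look in the newest picture that a camera, given by its name, has taken for a name from the list of things; names that differ only in an ending like _2 or _b are one class to them, and where a whole thing is asked for, a point or a joint stands for the part that bears it (a point fixed in the world has none). Each returns a list of dicts, best first, with "conf" (0 to 1); they miss things now and then, are a little off and sometimes report something else, mostly with a low value. They report only what shows in the picture. A call takes as long as a camera call. They do not tell look-alikes from the thing itself.
- ctrl.recognise(camera, thing): "position" ([x, y, z] in m, in world coordinates, good to about 4 mm: the middle of the surface that is visible of it).
- ctrl.masks_of(camera, thing): "region" (400x640 bool, what is visible of it).
- ctrl.mark_of(camera, thing): "position" ([x, y, z] in m, in world coordinates, good to about 4 mm: a listed point, or the origin of a listed thing).
The state is a dict: "time": time; "qpos": joint angles; "dq": joint speeds; "joint_efforts": joint torques, N m; "eef_pos": TCP position; "tcp_rot": TCP orientation; "contact_force": force on the tool from outside, world axes, zero at the start; "wrist_torque": the same for the moment, N m; "opening": opening from 0.0 (shut) to 1.0 (fully open); "finger_force": force on a finger pad.
Only numpy, scipy, OpenCV 4.12 (cv2) and the standard library are available. Lean on these libraries where they do the work, as an engineer would, in place of code of your own. Each camera call takes 0.05 s, during which the arm holds its last target. There are 200 camera calls.

## Working session

There is one attempt and no reset: what is moved stays moved. The work goes in short steps, Python scripts to look and compute and a shell command to move; the robot and the scene stay as the last step left them, time stands still between calls to the robot, and variables do not carry over. Pictures are saved under pics/ and viewed, at most 14 in all, crops included, and the job is handed in when it is done.

```bash
mkdir -p pics; ls; cat > h.py <<'E'
import numpy as np, cv2
from scipy.spatial.transform import Rotation as R
from plant import ctrl
def cam(n):
    return ctrl.read_camera(n)
def ray(c,u,v):
    K=np.array(c["camera_matrix"]); d=np.linalg.inv(K)@[u,v,1]
    return np.array(c["xyz"]),R.from_quat(c["orientation"]).apply(d)
def onz(c,u,v,z):
    o,d=ray(c,u,v); return o+d*(z-o[2])/d[2]
def proj(c,p):
    K=np.array(c["camera_matrix"]); q=K@R.from_quat(c["orientation"]).inv().apply(np.array(p)-c["xyz"]); return q[:2]/q[2]
def save(c,f,box=None,s=1):
    im=c["pixels"][:,:,::-1]
    if box: im=im[box[1]:box[3],box[0]:box[2]]
    cv2.imwrite("pics/"+f,cv2.resize(im,None,fx=s,fy=s,interpolation=cv2.INTER_CUBIC))
E
python3 - <<'E'
from h import *
s=ctrl.get_state(); print(s["time"],s["eef_pos"],s["tcp_rot"],ctrl.pinch_z,s["opening"])
for n in("top","scene"):
    c=cam(n); save(c,n+"0.png"); print(n,np.round(c["xyz"],3),np.round(c["orientation"],3),c["camera_matrix"][0])
    for t in "cone spool bobbin_box weight pad_cone pad_spool pad_box pad_weight thimble oil_bottle".split():
        print(t,[(np.round(d["position"],3).tolist(),round(d["conf"],2)) for d in ctrl.mark_of(n,t)][:4])
E
```

```text
pics
0.0 [0.2131545  0.63977204 0.22995303] [ 1.60206821e-01  9.87082784e-01 -1.10942056e-03 -3.46676388e-04] 0.0187 1.0039397040271298
top [0.418 0.066 0.955] [-0.7    0.713 -0.028  0.021] [378.93768469   0.         319.9821588 ]
cone [([0.647, -0.088, -0.003], 0.79)]
spool [([0.645, 0.094, 0.001], 0.82)]
bobbin_box [([0.469, 0.255, -0.002], 0.63), ([0.341, 0.188, -0.0], 0.62), ([0.398, 0.377, 0.001], 0.58)]
weight [([0.634, 0.244, 0.002], 0.87)]
pad_cone [([0.654, -0.269, 0.001], 0.81), ([0.455, -0.094, 0.003], 0.54)]
pad_spool [([0.446, -0.26, 0.001], 0.8)]
pad_box [([0.455, -0.096, 0.003], 0.85), ([0.644, -0.09, -0.002], 0.6), ([0.47, 0.088, 0.002], 0.6), ([0.645, 0.092, 0.001], 0.4)]
pad_weight [([0.47, 0.086, 0.002], 0.79)]
thimble [([0.548, 0.006, 0.003], 0.46)]
oil_bottle [([0.554, -0.159, -0.0], 0.53)]
scene [1.002 0.135 0.659] [ 0.601  0.722 -0.26  -0.222] [397.46433369   0.         314.26949451]
cone [([0.652, -0.088, -0.002], 0.89)]
spool [([0.64, 0.096, 0.002], 0.82), ([0.651, -0.09, 0.001], 0.26)]
bobbin_box [([0.346, 0.186, 0.003], 0.83), ([0.395, 0.379, -0.001], 0.71), ([0.467, 0.257, -0.001], 0.57)]
weight [([0.636, 0.244, 0.001], 0.59)]
pad_cone [([0.657, -0.266, -0.001], 0.77), ([0.46, -0.094, 0.002], 0.46)]
pad_spool []
pad_box [([0.459, -0.094, -0.001], 0.62)]
pad_weight [([0.47, 0.089, 0.001], 0.74)]
thimble [([0.553, 0.005, 0.001], 0.66)]
oil_bottle [([0.556, -0.162, 0.001], 0.69)]
```

View pics/top0.png

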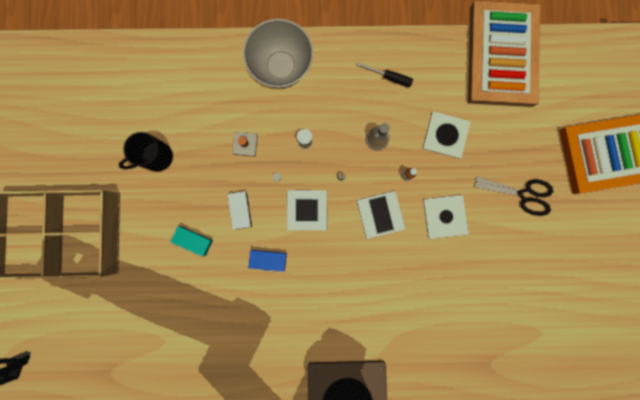

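View pics/scene0.png

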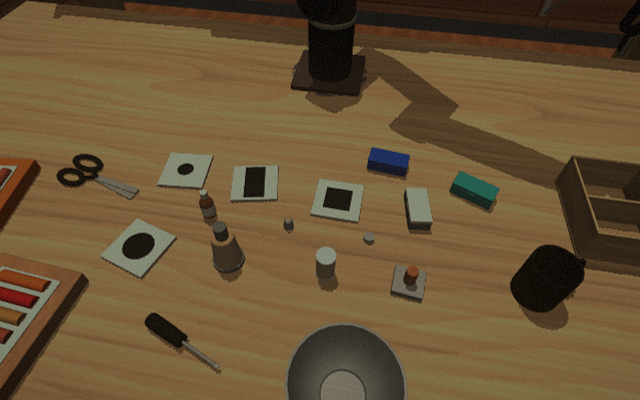

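Top view: the white-topped grey box is at (239,210). The teal (190,240) and blue (268,260) boxes are look-alikes, so the white-topped one fits the description. Weight (245,143), spool (304,137), cone (377,136), thimble (340,176) or the pale bit at (277,176), oil bottle (408,173). Pads: weight (307,210), box (381,215), spool (446,217), cone (447,134). Next I take an enlarged crop to confirm and measure from both views.

```bash
cat > meas.py <<'E'
from h import *
C={n:cam(n) for n in("top","scene")}
def tri(pa,pb):
    (o1,d1),(o2,d2)=ray(C["top"],*pa),ray(C["scene"],*pb)
    d1=d1/np.linalg.norm(d1);d2=d2/np.linalg.norm(d2)
    A=np.array([d1,-d2]).T; t=np.linalg.lstsq(A,o2-o1,rcond=None)[0]
    p,q=o1+t[0]*d1,o2+t[1]*d2; return (p+q)/2,np.linalg.norm(p-q)
def rect(c,m,z):
    cs=max(cv2.findContours(m.astype(np.uint8),cv2.RETR_EXTERNAL,cv2.CHAIN_APPROX_NONE)[0],key=len)[:,0]
    P=np.array([onz(c,u,v,z)[:2] for u,v in cs],np.float32)
    (x,y),(w,h),a=cv2.minAreaRect(P*1000)
    if w<h: w,h,a=h,w,a+90
    return round(x/1e3,4),round(y/1e3,4),round(w),round(h),round((a+90)%180-90,1)
def dark(n,p,thr=75,r=45):
    c=C[n];u,v=proj(c,p);g=cv2.cvtColor(c["pixels"],cv2.COLOR_RGB2GRAY)
    m=(g<thr).astype(np.uint8); k,l,s,ce=cv2.connectedComponentsWithStats(m)
    j=min((j for j in range(1,k) if 40<s[j,4]<2500),key=lambda j:np.hypot(*(ce[j]-[u,v])))
    return l==j,ce[j]
E
python3 - <<'E'
from meas import *
save(C["top"],"topcrop.png",(160,100,480,290),2.5)
for t,p in dict(pad_cone=(.655,-.268,.008),pad_spool=(.446,-.26,.008),pad_box=(.457,-.095,.008),pad_weight=(.47,.088,.008)).items():
    a,b=dark("top",p,60),dark("scene",p,45)
    P,e=tri(a[1],b[1]); print(t,np.round(P,4),round(e,4),rect(C["top"],a[0],.008),rect(C["scene"],b[0],.008))
for t,z in dict(bobbin_box=.031,weight=.014,cone=.008,spool=.062).items():
    for n in C:
        for d in ctrl.masks_of(n,t)[:3]: 
            m=d["region"]; ys,xs=np.nonzero(m); print(t,n,round(d["conf"],2),m.sum(),xs.mean().round(1),ys.mean().round(1),rect(C[n],m,z),C[n]["pixels"][m].mean(0).round())
E
```

```text
pad_cone [ 0.6528 -0.2697  0.0052] 0.0022 (0.6531, -0.2703, 52, 51, -2.3) (0.6535, -0.2669, 57, 57, -79.4)
pad_spool [ 0.4437 -0.2583  0.0063] 0.0022 (0.4435, -0.259, 28, 25, -2.3) (0.4455, -0.2561, 32, 31, 21.5)
pad_box [ 0.4519 -0.0951  0.004 ] 0.0021 (0.452, -0.0953, 81, 37, 12.5) (0.4531, -0.0933, 85, 42, 12.9)
pad_weight [0.4669 0.0918 0.0067] 0.0027 (0.4674, 0.0902, 48, 48, -1.0) (0.467, 0.0932, 54, 54, 88.5)
bobbin_box top 0.78 697 266.9 260.7 (0.3432, 0.188, 89, 47, 83.5) [ 53.  93. 156.]
bobbin_box top 0.67 728 238.8 211.4 (0.4657, 0.2544, 91, 51, 7.1) [174. 180. 160.]
bobbin_box top 0.6 773 190.8 241.4 (0.3941, 0.3708, 95, 49, 65.2) [ 31. 145. 119.]
bobbin_box scene 0.87 881 388.0 162.1 (0.3616, 0.1892, 88, 71, 84.2) [29. 38. 70.]
bobbin_box scene 0.86 1105 473.8 190.0 (0.41, 0.3706, 89, 75, 65.2) [34. 72. 60.]
bobbin_box scene 0.66 1041 417.5 209.2 (0.4812, 0.2561, 108, 52, 8.6) [106. 108.  90.]
weight top 0.77 518 244.4 144.3 (0.6337, 0.2434, 58, 57, 83.8) [154. 137. 108.]
weight scene 0.84 1039 408.4 282.7 (0.6394, 0.2464, 68, 59, -4.7) [91. 79. 64.]
cone top 0.64 485 377.1 137.3 (0.6486, -0.0904, 67, 58, -1.8) [98. 86. 64.]
cone scene 0.66 1060 226.1 251.5 (0.6445, -0.0895, 72, 58, 29.4) [57. 48. 35.]
spool top 0.67 206 303.8 139.1 (0.6321, 0.0933, 41, 31, -0.9) [156. 159. 139.]
spool scene 0.76 648 325.6 263.6 (0.6567, 0.0982, 68, 35, 10.2) [94. 91. 75.]
```

View pics/topcrop.png

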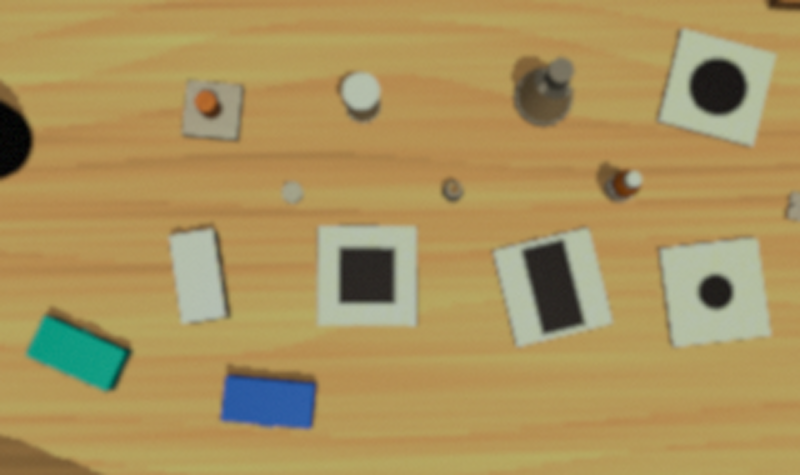

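The crop confirms it: the white-topped box at crop (198,275) is the bobbin box, while teal and blue are look-alikes. Silhouettes are clear, with the pad_box rectangle turned about 12.5°. Next a helper that gives tool-axis offsets.

```bash
cat > off.py <<'E'
# usage: off.py x y ztcp yawdeg_of_tool_y
import sys; from h import *
x,y,z,a=map(float,sys.argv[1:5]); s=ctrl.get_state(); T=R.from_quat(s["tcp_rot"])
print("d",np.round(T.inv().apply(np.array([x,y,z])-s["eef_pos"]),4))
ty=T.apply([0,1,0]); cur=np.degrees(np.arctan2(ty[1],ty[0])); da=(a-cur+90)%180-90
yx=np.array([np.cos(np.radians(cur+da)),np.sin(np.radians(cur+da)),0]);zz=np.array([0,0,-1.])
if np.dot(yx,ty)<0: yx=-yx
Td=R.from_matrix(np.array([np.cross(yx,zz),yx,zz]).T)
print("rv",np.round((T.inv()*Td).as_rotvec(),4),"ty now",cur.round(1),"q6",round(s["qpos"][5],2),"t",s["time"],"tcp",np.round(s["eef_pos"],4),"F",np.round(s["contact_force"],1),"op",round(s["opening"],2),round(s["finger_force"],1))
E
python3 off.py .467 .2545 .16 97.5
```

```text
d [-0.3626 -0.2858  0.0713]
rv [-1.000e-04  0.000e+00 -4.527e-01] ty now 71.6 q6 -0.15 t 1.6 tcp [0.2134 0.6403 0.2313] F [ 0.5 -0.7 -0.1] op 1.0 0.0
```

Careful with the scale: turns go in shares of 2 rad. That gives: -0.453 rad / 2 = -0.2265.

```bash
python3 -m inch '[[-0.363,-0.286,0.071,0,0,-0.2265,1],[-0.363,-0.286,0.071,0,0,-0.2265,1],[-0.363,-0.286,0.071,0,0,-0.2265,1],[-0.363,-0.286,0.071,0,0,-0.2265,1],[-0.363,-0.286,0.071,0,0,-0.2265,1],[-0.363,-0.286,0.071,0,0,-0.2265,1],[-0.363,-0.286,0.071,0,0,-0.2265,1],[-0.363,-0.286,0.071,0,0,-0.2265,1],[-0.363,-0.286,0.071,0,0,-0.2265,1],[-0.363,-0.286,0.071,0,0,-0.2265,1]]' 40; python3 - <<'E'
from h import *
c=cam("wrist"); save(c,"w1.png"); print(c["xyz"],c["orientation"],c["camera_matrix"][0])
s=ctrl.get_state(); T=R.from_quat(s["tcp_rot"]); print("cam in tool",T.inv().apply(np.array(c["xyz"])-s["eef_pos"]),(T.inv()*R.from_quat(c["orientation"])).as_matrix().round(3))
for t in ["bobbin_box"]: print([(np.round(d["position"],4),d["conf"]) for d in ctrl.mark_of("wrist",t)])
E
```

```text
time: 2.85
eef_pos: [0.4671, 0.2547, 0.1605]
tcp_rot: [-0.066, 0.998, 0.0, 0.0]
contact_force: [0.3, 0.3, 1.1]
opening: 1.001
finger_force: 0.0
[0.4027326  0.24552283 0.30255566] [0.65349654 0.74547549 0.0987131  0.08639613] [312.07315212   0.         320.17669232]
cam in tool [ 0.06489867 -0.00093864 -0.14196113] [[-0.001 -0.966 -0.26 ]
 [ 1.    -0.001 -0.   ]
 [ 0.    -0.26   0.966]]
[(array([ 0.3969,  0.376 , -0.0016]), 0.76), (array([0.3465, 0.1855, 0.0004]), 0.66), (array([ 0.4686,  0.2536, -0.0014]), 0.6)]
```

View pics/w1.png

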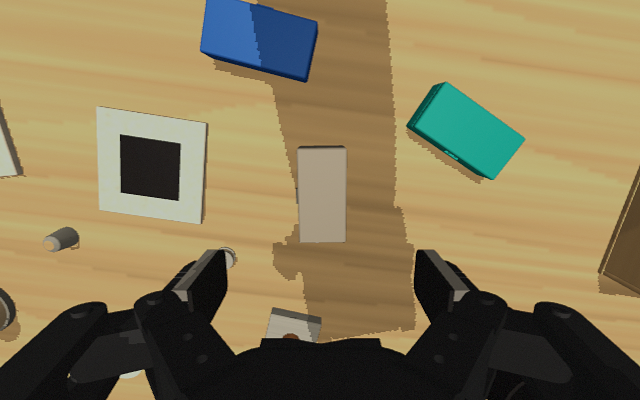

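Wrist view: the white box spans about (298–346, 147–243) between the fingers and is lined up with them; the teal (466,130) and blue (260,40) ones are clear of it. Check centre, yaw and height from this view against the top view.

```bash
python3 - <<'E'
from meas import *
c=C["wrist"]=cam("wrist")
def tri2(a,pa,b,pb):
    (o1,d1),(o2,d2)=ray(C[a],*pa),ray(C[b],*pb)
    t=np.linalg.lstsq(np.array([d1,-d2]).T,o2-o1,rcond=None)[0]; return (o1+t[0]*d1+o2+t[1]*d2)/2
k=[(298,148),(346,147),(346,242),(300,243)]
P=np.array([onz(c,u,v,.031)[:2] for u,v in k]);print(P.round(4),P.mean(0))
e=P[[0,1]].mean(0)-P[[2,3]].mean(0);print("len",np.linalg.norm(e),"yaw",np.degrees(np.arctan2(e[1],e[0]))%180)
# top-face outline in top crop px/2.5+(160,100)
kt=np.array([(170,235),(214,228),(226,315),(182,323)])/2.5+[160,100]
print("top mean",onz(C["top"],*kt.mean(0),.031)); print("height",tri2("wrist",np.mean(k,0),"top",kt.mean(0)))
for w in [((180,142),(121,135)) ]: pass
kp=[(121,135),(181,143),(180,201),(121,193)]; Q=np.array([onz(c,u,v,.008) for u,v in kp]); print("padw wrist",Q.mean(0),Q.round(3)[:,:2], "h",tri2("wrist",np.mean(kp,0),"top",dark("top",(.47,.088,.008),60)[1]))
E
python3 off.py .467 .2545 .004 97.5
```

```text
[[0.4293 0.2303]
 [0.423  0.2712]
 [0.5096 0.2847]
 [0.5163 0.2422]] [0.4695347  0.25709951]
len 0.08768962077606227 yaw 8.329310718879611
top mean [0.46764304 0.2535648  0.031     ]
height [0.46891667 0.25624539 0.02260961]
padw wrist [0.46950659 0.09269187 0.008     ] [[0.442 0.066]
 [0.441 0.121]
 [0.498 0.121]
 [0.497 0.064]] h [0.4675179  0.09195047 0.00750997]
d [ 0.     -0.0007  0.1565]
rv [0.0001 0.0003 0.0021] ty now 97.6 q6 -1.39 t 3.1 tcp [0.4669 0.2552 0.1605] F [-0.2 -0.2  0.1] op 1.0 0.0
```

```bash
python3 -m inch '[[-0.002,0,0.06,0,0,0,1],[-0.002,0,0.12,0,0,0,1],[-0.002,0,0.15,0,0,0,1],[-0.002,0,0.157,0,0,0,1],[-0.002,0,0.157,0,0,0,1],[-0.002,0,0.157,0,0,0,0.3],[-0.002,0,0.157,0,0,0,0.3],[-0.002,0,0.157,0,0,0,0.3],[-0.002,0,0.157,0,0,0,0.3],[-0.002,0,0.157,0,0,0,0.3]]' 50; python3 off.py .467 .2545 .004 97.5
```

```text
time: 4.35
eef_pos: [0.4708, 0.255, 0.005]
tcp_rot: [-0.066, 0.998, 0.0, 0.001]
contact_force: [-0.9, 0.4, 5.5]
opening: 0.501
finger_force: 53.8
d [0.0038 0.     0.001 ]
rv [0.0007 0.003  0.0002] ty now 97.5 q6 -1.4 t 4.35 tcp [0.4708 0.255  0.005 ] F [-0.9  0.4  5.5] op 0.5 53.8
```

```bash
python3 -m inch '[[0,0,-0.06,0,0,0,0.3],[0,0,-0.12,0,0,0,0.3],[0,0,-0.12,0,0,0,0.3]]'; python3 off.py .4545 -.0945 .125 102.6
```

```text
time: 4.72
eef_pos: [0.4731, 0.2557, 0.1294]
tcp_rot: [-0.066, 0.998, 0.001, 0.006]
contact_force: [-0.4, -0.9, -1.4]
opening: 0.503
finger_force: 53.1
d [ 0.0644 -0.3448  0.0029]
rv [ 0.0015  0.0121 -0.0885] ty now 97.5 q6 -1.4 t 4.725 tcp [0.4731 0.2557 0.1294] F [-0.4 -0.9 -1.4] op 0.5 53.1
```

In the tool's units: -0.088 rad / 2 = -0.044.

```bash
python3 -m inch '[[0.064,-0.345,0,0,0,-0.044,0.3],[0.064,-0.345,0,0,0,-0.044,0.3],[0.064,-0.345,0,0,0,-0.044,0.3],[0.064,-0.345,0,0,0,-0.044,0.3],[0.064,-0.345,0,0,0,-0.044,0.3],[0.064,-0.345,0,0,0,-0.044,0.3],[0.064,-0.345,0,0,0,-0.044,0.3],[0.064,-0.345,0,0,0,-0.044,0.3]]'; python3 - <<'E'
from h import *
c=cam("wrist"); save(c,"w2.png"); np.save("w2.npy",c,allow_pickle=True)
E
python3 off.py .4545 -.0945 .013 102.6
```

```text
time: 5.72
eef_pos: [0.4501, -0.0952, 0.1221]
tcp_rot: [-0.109, 0.994, 0.001, -0.001]
contact_force: [-0.5, 0.1, -1.1]
opening: 0.508
finger_force: 53.0
d [-0.0043 -0.0008  0.1093]
rv [ 0.0016 -0.0016  0.    ] ty now 102.6 q6 -2.22 t 5.775 tcp [ 0.4503 -0.0948  0.1223] F [ 0.5  0.4 -0.9] op 0.5 53.0
```

View pics/w2.png

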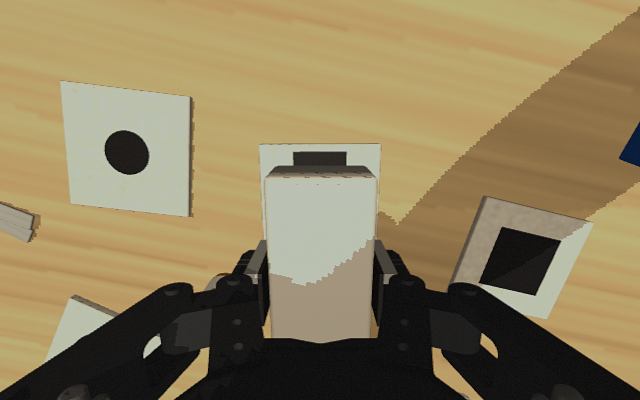

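Wrist view: the box is held straight, its near top edge at row 178 (265–377). Behind it the pad_box rectangle's near edge shows at row 152 (293–346), parallel to the box. Work out the offset from those edges.

```bash
python3 - <<'E'
from h import *
c=np.load("w2.npy",allow_pickle=True).item()
ax=np.array([np.cos(np.radians(12.6)),np.sin(np.radians(12.6))])
a,b=onz(c,293,152,.008),onz(c,346.5,152,.008); m=(a+b)[:2]/2; print("sil edge",m,np.linalg.norm(a-b),"ctr",m+.044*ax, "yaw",np.degrees(np.arctan2((b-a)[1],(b-a)[0])))
a,b=onz(c,265,178,.148),onz(c,377,178,.148); m=(a+b)[:2]/2; print("box edge",m,np.linalg.norm(a-b),"ctr",m+.044*ax,"yaw",np.degrees(np.arctan2((b-a)[1],(b-a)[0])))
kp=[(480,283),(497,227),(560,240),(533,296)]
for n,u,v in(("pad_spool",126.5,152.5),("pad_weight",*np.mean(kp,0))): print(n,onz(c,u,v,.008))
E
```

```text
sil edge [ 0.41222649 -0.10453187] 0.043583183560780996 ctr [ 0.45516682 -0.09493357] yaw 102.53259193609263
box edge [ 0.4078597  -0.10505205] 0.04229331292715105 ctr [ 0.45080004 -0.09545375] yaw 102.52500731057688
pad_spool [ 0.44676357 -0.258039    0.008     ]
pad_weight [0.46880769 0.08954378 0.008     ]
```

```bash
python3 -m inch '[[-0.0045,0,0.05,0,0,0,0.3],[-0.0045,0,0.09,0,0,0,0.3],[-0.0045,0,0.104,0,0,0,0.3],[-0.0045,0,0.108,0,0,0,0.3],[-0.0045,0,0.108,0,0,0,0.3],[-0.0045,0,0.108,0,0,0,0.3]]'; python3 off.py .4545 -.0945 .013 102.6
```

```text
time: 6.52
eef_pos: [0.4567, -0.0954, 0.0168]
tcp_rot: [-0.109, 0.994, -0.001, 0.001]
contact_force: [0.2, 0.6, -1.4]
opening: 0.504
finger_force: 53.1
d [0.0019 0.0014 0.0038]
rv [-0.0019  0.0025 -0.0005] ty now 102.6 q6 -2.21 t 6.525 tcp [ 0.4567 -0.0954  0.0168] F [ 0.2  0.6 -1.4] op 0.5 53.1
```

```bash
python3 -m inch '[[0.002,0.001,0.002,0,0,0,0.3],[0.002,0.001,0.004,0,0,0,0.3],[0.002,0.001,0.004,0,0,0,0.3]]'; python3 off.py .4545 -.0945 .013 102.6;
```

```text
time: 6.9
eef_pos: [0.4535, -0.0946, 0.013]
tcp_rot: [-0.109, 0.994, 0.0, -0.0]
contact_force: [-5.6, 2.0, 9.8]
opening: 0.506
finger_force: 54.5
d [-0.001  -0.0001 -0.    ]
rv [ 0.0004 -0.0007 -0.0007] ty now 102.6 q6 -2.22 t 6.9 tcp [ 0.4535 -0.0946  0.013 ] F [-5.6  2.   9.8] op 0.51 54.5
```

```bash
python3 -m inch '[[0,0,0,0,0,0,0.75],[0,0,0,0,0,0,0.75],[0,0,0,0,0,0,0.75],[0,0,-0.05,0,0,0,0.75],[0,0,-0.11,0,0,0,0.75],[0,0,-0.15,0,0,0,1],[0,0,-0.15,0,0,0,1]]'; python3 off.py .6355 .244 .15 85; python3 - <<'E'
from meas import *
m=ctrl.masks_of
for n,z in(("top",.039),("scene",.039)): 
    for d in m(n,"bobbin_box"): print(n,d["conf"],rect(C[n],d["region"],z))
E
```

```text
time: 7.78
eef_pos: [0.4557, -0.0955, 0.1654]
tcp_rot: [-0.109, 0.994, -0.002, 0.004]
contact_force: [0.2, -0.6, -0.2]
opening: 1.001
finger_force: 0.0
d [-0.2492  0.2923  0.0157]
rv [-0.0042  0.0078  0.3066] ty now 102.6 q6 -2.22 t 7.775 tcp [ 0.4557 -0.0955  0.1654] F [ 0.2 -0.6 -0.2] op 1.0 0.0
top 0.88 (0.3439, 0.1874, 88, 47, 83.2)
top 0.6 (0.3952, 0.3688, 94, 48, 65.4)
top 0.57 (0.4784, -0.0815, 38, 28, -83.9)
scene 0.96 (0.4641, -0.0871, 112, 49, 11.7)
scene 0.92 (0.3681, 0.1892, 85, 75, 79.0)
scene 0.64 (0.4183, 0.3679, 85, 72, 65.3)
scene 0.53 (0.6455, 0.0971, 67, 36, 10.2)
scene 0.48 (0.6624, -0.0794, 70, 56, 29.4)
```

In the tool's units: 0.307 rad / 2 = 0.1535.

```bash
python3 -m inch '[[-0.249,0.292,0.015,0,0,0.1535,1],[-0.249,0.292,0.015,0,0,0.1535,1],[-0.249,0.292,0.015,0,0,0.1535,1],[-0.249,0.292,0.015,0,0,0.1535,1],[-0.249,0.292,0.015,0,0,0.1535,1],[-0.249,0.292,0.015,0,0,0.1535,1],[-0.249,0.292,0.015,0,0,0.1535,1],[-0.249,0.292,0.015,0,0,0.1535,1],[-0.249,0.292,0.015,0,0,0.1535,1]]'; python3 - <<'E'
from h import *
c=cam("wrist"); save(c,"w3.png"); np.save("w3.npy",c,allow_pickle=True)
print([(np.round(d["position"],4),d["conf"]) for d in ctrl.mark_of("wrist","weight")])
E
python3 off.py .6355 .244 .02 85
```

```text
time: 9.1
eef_pos: [0.6319, 0.2432, 0.1453]
tcp_rot: [0.044, 0.999, -0.001, -0.001]
contact_force: [0.2, -0.7, -0.1]
opening: 1.0
finger_force: 0.0
[(array([0.6398, 0.2421, 0.0025]), 0.93)]
d [-0.0031  0.0013  0.1262]
rv [-0.0005 -0.0007 -0.0024] ty now 84.9 q6 -1.26 t 9.2 tcp [0.6323 0.2431 0.1462] F [-0.8  1.  -0.4] op 1.0 0.0
```

View pics/w3.png

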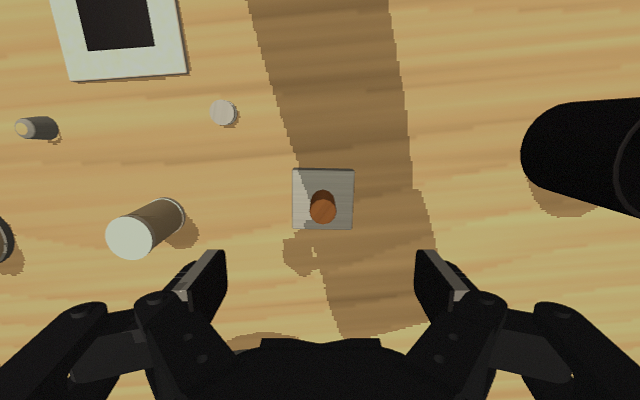

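Wrist view: weight plate corners (293,170),(354,171),(353,229),(293,228), knob top about (323,210), square to the gripper. The spool is at (145,232) and the thimble at (38,127), with the pale one at (223,112).

```bash
python3 - <<'E'
from meas import *
c=np.load("w3.npy",allow_pickle=True).item()
k=[(293,170),(354,171),(353,229),(293,228)]
P=np.array([onz(c,u,v,.014)[:2] for u,v in k]);print(P.round(4),P.mean(0)); e=P[1]-P[0]+P[2]-P[3]; print(np.linalg.norm(e)/2,np.degrees(np.arctan2(e[1],e[0])))
print("knob",onz(c,323,210,.05))
C["scene2"]=C["top"]; C["top"]=c; print("knob height",tri((323,210),(411,271.5)))  # wrist+scene
print("spool top z.062",onz(c,130,237,.062))
E
```

```text
[[0.6085 0.2205]
 [0.6142 0.2741]
 [0.6683 0.2699]
 [0.6624 0.2145]] [0.6383281  0.24475314]
0.054766400052872526 83.95222694146486
knob [0.63697292 0.24437396 0.05      ]
knob height (array([0.63778928, 0.24428635, 0.047178  ]), np.float64(7.59613484635493e-05))
spool top z.062 [0.64193098 0.09444233 0.062     ]
```

```bash
python3 -m inch '[[-0.005,0.002,0.06,0,0,0,1],[-0.005,0.002,0.11,0,0,0,0.6],[-0.005,0.002,0.126,0,0,0,0.6],[-0.005,0.002,0.126,0,0,0,0.6],[-0.005,0.002,0.126,0,0,0,0.1],[-0.005,0.002,0.126,0,0,0,0.1],[-0.005,0.002,0.126,0,0,0,0.1],[-0.005,0.002,0.126,0,0,0,0.1],[-0.005,0.002,0.126,0,0,0,0.1],[-0.005,0.002,0.126,0,0,0,0.1]]' 70; python3 off.py .6375 .2445 .02 85
```

```text
time: 10.55
eef_pos: [0.6403, 0.2462, 0.0241]
tcp_rot: [0.044, 0.999, 0.0, 0.003]
contact_force: [-1.7, -2.6, 6.6]
opening: 0.233
finger_force: 68.6
d [ 0.0026 -0.0019  0.0041]
rv [0.0002 0.0053 0.0001] ty now 85.0 q6 -1.26 t 10.55 tcp [0.6403 0.2462 0.0241] F [-1.7 -2.6  6.6] op 0.23 68.6
```

```bash
python3 -m inch '[[0,0,-0.06,0,0,0,0.1],[0,0,-0.12,0,0,0,0.1],[0,0,-0.12,0,0,0,0.1]]'; python3 off.py .468 .0905 .14 89.9
```

```text
time: 10.92
eef_pos: [0.6423, 0.2476, 0.1489]
tcp_rot: [0.044, 0.999, 0.002, 0.007]
contact_force: [0.7, 0.1, -3.2]
opening: 0.232
finger_force: 69.6
d [ 0.1599 -0.1718  0.0057]
rv [ 0.0045  0.0146 -0.0859] ty now 85.0 q6 -1.26 t 10.925 tcp [0.6423 0.2476 0.1489] F [ 0.7  0.1 -3.2] op 0.23 69.6
```

In the tool's units: -0.087 rad / 2 = -0.0435.

```bash
python3 -m inch '[[0.16,-0.172,0.005,0,0,-0.0435,0.1],[0.16,-0.172,0.005,0,0,-0.0435,0.1],[0.16,-0.172,0.005,0,0,-0.0435,0.1],[0.16,-0.172,0.005,0,0,-0.0435,0.1],[0.16,-0.172,0.005,0,0,-0.0435,0.1],[0.16,-0.172,0.005,0,0,-0.0435,0.1],[0.16,-0.172,0.005,0,0,-0.0435,0.1]]'; python3 - <<'E'
from h import *
c=cam("wrist"); save(c,"w4.png"); np.save("w4.npy",c,allow_pickle=True)
E
python3 off.py .468 .091 .032 90
```

```text
time: 11.8
eef_pos: [0.4642, 0.0895, 0.1354]
tcp_rot: [0.0, 1.0, 0.0, 0.0]
contact_force: [0.8, -0.3, -3.7]
opening: 0.235
finger_force: 69.9
d [-0.0038  0.0015  0.1034]
rv [0.0001 0.0002 0.0001] ty now 90.0 q6 -1.6 t 11.85 tcp [0.4642 0.0895 0.1354] F [-0.   0.5 -3.2] op 0.23 69.9
```

View pics/w4.png

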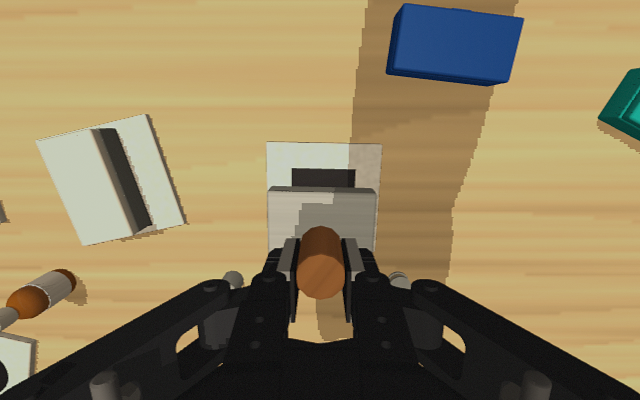

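Wrist view: silhouette near edge at row 169 (292–356); held plate near edge at row 192 (268–376). The bobbin box lies on its pad at (110,185), lined up with it.

```bash
python3 - <<'E'
from h import *
c=np.load("w4.npy",allow_pickle=True).item()
for n,u1,v1,u2,v2,z in(("sil",292,168.5,355.5,169.5,.008),("plate",268,192.5,376,193,.1253)):
    a,b=onz(c,u1,v1,z),onz(c,u2,v2,z); print(n,(a+b)/2,np.linalg.norm(a-b),np.degrees(np.arctan2(*(b-a)[1::-1])),"ctr x",(a+b)[0]/2+.028)
print("knob top",onz(c,320,276,.1613))
E
```

```text
sil [0.44160855 0.09204774 0.008     ] 0.05517214810786111 89.09218257832146 ctr x 0.4696085498530634
plate [0.43508309 0.08984755 0.1253    ] 0.05403900812595101 89.72773820710151 ctr x 0.4630830862333425
knob top [0.46173613 0.08885614 0.1613    ]
```

```bash
python3 -m inch '[[-0.006,0.002,0.05,0,0,0,0.1],[-0.006,0.002,0.085,0,0,0,0.1],[-0.006,0.002,0.098,0,0,0,0.1],[-0.006,0.002,0.1,0,0,0,0.1],[-0.006,0.002,0.1,0,0,0,0.1],[-0.006,0.002,0.102,0,0,0,0.1],[-0.006,0.002,0.104,0,0,0,0.1],[-0.006,0.002,0.104,0,0,0,0.1],[-0.006,0.002,0.104,0,0,0,0.1]]'; python3 off.py .470 .0915 .032 90
```

```text
time: 12.98
eef_pos: [0.4701, 0.091, 0.0321]
tcp_rot: [0.0, 1.0, 0.0, 0.001]
contact_force: [-0.3, 0.3, 1.0]
opening: 0.232
finger_force: 70.4
d [0.0001 0.0005 0.0001]
rv [ 0.      0.0014 -0.0008] ty now 90.0 q6 -1.59 t 12.975 tcp [0.4701 0.091  0.0321] F [-0.3  0.3  1. ] op 0.23 70.4
```

```bash
python3 -m inch '[[0,0,0,0,0,0,0.5],[0,0,0,0,0,0,0.5],[0,0,0,0,0,0,0.5],[0,0,-0.05,0,0,0,0.6],[0,0,-0.11,0,0,0,1],[0,0,-0.14,0,0,0,1],[0,0,-0.14,0,0,0,1]]'; python3 off.py .642 .095 .16 90
```

```text
time: 13.85
eef_pos: [0.4716, 0.091, 0.1746]
tcp_rot: [0.0, 1.0, -0.0, 0.004]
contact_force: [0.6, 1.2, -0.5]
opening: 0.998
finger_force: 0.0
d [-0.1703  0.0042  0.0158]
rv [-0.0001  0.0071 -0.0008] ty now 90.0 q6 -1.59 t 13.85 tcp [0.4716 0.091  0.1746] F [ 0.6  1.2 -0.5] op 1.0 0.0
```

```bash
python3 -m inch '[[-0.17,0.004,0.012,0,0,0,1],[-0.17,0.004,0.012,0,0,0,1],[-0.17,0.004,0.012,0,0,0,1],[-0.17,0.004,0.012,0,0,0,1],[-0.17,0.004,0.012,0,0,0,1]]'; python3 - <<'E'
from h import *
c=cam("wrist"); save(c,"w5.png"); np.save("w5.npy",c,allow_pickle=True)
for t in("spool","cone"): print(t,[(np.round(d["position"],4),d["conf"]) for d in ctrl.mark_of("wrist",t)])
E
python3 off.py .642 .095 .025 90
```

```text
time: 14.48
eef_pos: [0.6378, 0.0949, 0.1569]
tcp_rot: [0.0, 1.0, 0.0, -0.002]
contact_force: [0.5, -0.2, 0.3]
opening: 0.997
finger_force: 0.0
spool [(array([ 0.6426,  0.0908, -0.0015]), 0.87)]
cone [(array([ 0.6455, -0.0884,  0.0024]), 0.91)]
d [-0.0039 -0.      0.1341]
rv [-0.     -0.0009 -0.0006] ty now 90.0 q6 -1.58 t 14.625 tcp [0.6382 0.095  0.1591] F [-0.3  0.4 -0.7] op 1.0 0.0
```

View pics/w5.png

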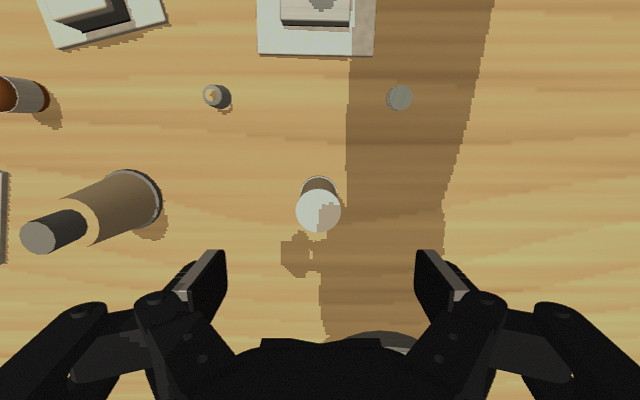

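Wrist view: spool top disc at (318,211) between the fingers; cone top at (38,239) with its foot around (135,200); thimble (217,96), oil bottle (20,95).

```bash
python3 - <<'E'
from meas import *
c=np.load("w5.npy",allow_pickle=True).item()
print("spool",onz(c,318,211,.062),"cone",onz(c,38.5,238.5,.108))
C0=C["top"]; print("spool top from top cam",onz(C0,304.3,136.6,.062),"cone top from top cam",onz(C0,383.8,128,.108))
C["scene"]=c
for n,a,b in(("spool",(304.3,136.6),(318,211)),("cone",(383.8,128),(38.5,238.5))): print(n,tri(a,b))
E
python3 off.py .641 .0945 .025 90
```

```text
spool [0.64312699 0.092589   0.062     ] cone [ 0.64824179 -0.08984858  0.108     ]
spool top from top cam [0.63904682 0.09125991 0.062     ] cone top from top cam [ 0.64454161 -0.09115124  0.108     ]
spool (array([0.630556  , 0.09152635, 0.10090123]), np.float64(0.003503152179345996))
cone (array([ 0.6468823 , -0.0912353 ,  0.10642898]), np.float64(0.0037564661075819646))
d [-0.0023 -0.0005  0.1348]
rv [-0.      0.0004 -0.0006] ty now 90.0 q6 -1.58 t 14.725 tcp [0.6387 0.095  0.1598] F [ 0.4  0.5 -0.6] op 1.0 0.0
```

```bash
python3 -m inch '[[-0.0035,-0.002,0.06,0,0,0,1],[-0.0035,-0.002,0.11,0,0,0,1],[-0.0035,-0.002,0.138,0,0,0,1],[-0.0035,-0.002,0.14,0,0,0,1],[-0.0035,-0.002,0.14,0,0,0,0.2],[-0.0035,-0.002,0.14,0,0,0,0.2],[-0.0035,-0.002,0.14,0,0,0,0.2],[-0.0035,-0.002,0.14,0,0,0,0.2],[-0.0035,-0.002,0.14,0,0,0,0.2],[-0.0035,-0.002,0.14,0,0,0,0.2]]' 40; python3 off.py .6420 .093 .022 90; python3 -m inch '[[0,0,-0.06,0,0,0,0.2],[0,0,-0.13,0,0,0,0.2],[0,0,-0.13,0,0,0,0.2]]'; python3 off.py .445 -.258 .14 90
```

```text
time: 15.98
eef_pos: [0.6444, 0.0929, 0.0215]
tcp_rot: [0.0, 1.0, -0.0, 0.002]
contact_force: [-0.9, -0.0, 5.8]
opening: 0.411
finger_force: 40.0
d [ 0.0024  0.0001 -0.0005]
rv [-0.      0.0031 -0.0007] ty now 90.0 q6 -1.58 t 15.975 tcp [0.6444 0.0929 0.0215] F [-0.9 -0.   5.8] op 0.41 40.0
time: 16.35
eef_pos: [0.6466, 0.0929, 0.1564]
tcp_rot: [0.0, 1.0, -0.0, 0.006]
contact_force: [0.0, -0.5, -0.5]
opening: 0.408
finger_force: 40.1
d [ 0.2016 -0.351   0.014 ]
rv [-0.0002  0.012  -0.0006] ty now 90.0 q6 -1.58 t 16.35 tcp [0.6466 0.0929 0.1564] F [ 0.  -0.5 -0.5] op 0.41 40.1
```

```bash
python3 -m inch '[[0.202,-0.351,0.01,0,0,0,0.2],[0.202,-0.351,0.01,0,0,0,0.2],[0.202,-0.351,0.01,0,0,0,0.2],[0.202,-0.351,0.01,0,0,0,0.2],[0.202,-0.351,0.01,0,0,0,0.2],[0.202,-0.351,0.01,0,0,0,0.2],[0.202,-0.351,0.01,0,0,0,0.2],[0.202,-0.351,0.01,0,0,0,0.2],[0.202,-0.351,0.01,0,0,0,0.2]]'; python3 - <<'E'
from h import *
c=cam("wrist"); save(c,"w6.png"); np.save("w6.npy",c,allow_pickle=True)
E
python3 off.py .445 -.258 .0295 90
```

```text
time: 17.48
eef_pos: [0.4405, -0.2571, 0.1384]
tcp_rot: [0.0, 1.0, 0.001, -0.001]
contact_force: [0.3, 0.5, -0.7]
opening: 0.409
finger_force: 40.3
d [-0.0043 -0.0013  0.1091]
rv [ 0.0012 -0.0008  0.0002] ty now 90.0 q6 -2.3 t 17.525 tcp [ 0.4408 -0.2569  0.1386] F [ 0.2 -0.3 -0.2] op 0.41 40.3
```

View pics/w6.png

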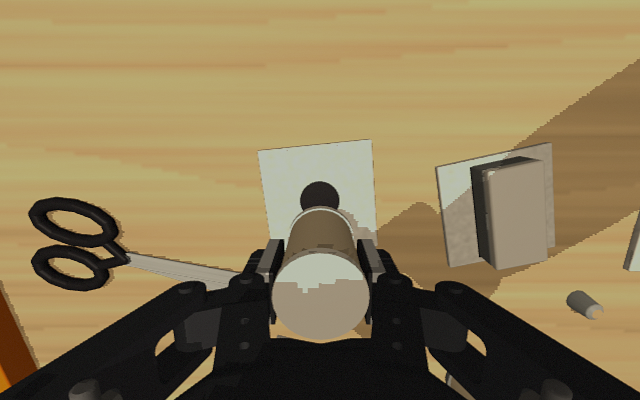

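Wrist view: the silhouette disc shows at about (320,200), top at row 181. The held spool's top disc is at (320,296). The box at (512,212) sits lined up on its plate.

```bash
python3 - <<'E'
from h import *
c=np.load("w6.npy",allow_pickle=True).item()
print("sil",onz(c,320,200.3,.008),onz(c,301,200,.008)[1]-onz(c,339,200,.008)[1],"near edge+18mm",onz(c,320,181,.008)[0]+.018,"spool",onz(c,320.5,295.5,.179), onz(c,272,295,.179)[1]-onz(c,369,295,.179)[1],"bottom near edge +18",onz(c,320,207.5,.117)[0]+.018)
E
```

```text
sil [ 0.44660994 -0.25765952  0.008     ] -0.034282345644139484 near edge+18mm 0.4469062952594388 spool [ 0.43809183 -0.25759968  0.179     ] -0.035493383361300895 bottom near edge +18 0.44027855352326767
```

```bash
python3 -m inch '[[-0.007,0,0.05,0,0,0,0.2],[-0.007,0,0.09,0,0,0,0.2],[-0.007,0,0.103,0,0,0,0.2],[-0.007,0,0.105,0,0,0,0.2],[-0.007,0,0.105,0,0,0,0.2],[-0.007,0,0.107,0,0,0,0.2],[-0.007,0,0.109,0,0,0,0.2],[-0.007,0,0.109,0,0,0,0.2],[-0.007,0,0.109,0,0,0,0.2]]'; python3 off.py .4475 -.2575 .0295 90
```

```text
time: 18.65
eef_pos: [0.4477, -0.2581, 0.0304]
tcp_rot: [0.0, 1.0, -0.0, 0.0]
contact_force: [0.5, 0.2, -0.4]
opening: 0.409
finger_force: 40.3
d [0.0002 0.0006 0.0009]
rv [-0.0001  0.0001 -0.001 ] ty now 89.9 q6 -2.29 t 18.65 tcp [ 0.4477 -0.2581  0.0304] F [ 0.5  0.2 -0.4] op 0.41 40.3
```

Lower slightly, release, rise, and head for the cone (0.647, −0.0905).

```bash
python3 -m inch '[[0,0,0.002,0,0,0,0.2],[0,0,0.002,0,0,0,0.2],[0,0,0.002,0,0,0,0.7],[0,0,0.002,0,0,0,0.7],[0,0,0.002,0,0,0,0.7],[0,0,-0.05,0,0,0,0.8],[0,0,-0.11,0,0,0,1],[0,0,-0.17,0,0,0,1],[0,0,-0.17,0,0,0,1]]'; python3 off.py .647 -.0905 .2 90
```

```text
time: 19.77
eef_pos: [0.4505, -0.2604, 0.207]
tcp_rot: [0.0, 1.0, -0.004, 0.005]
contact_force: [0.7, -1.1, -0.1]
opening: 1.004
finger_force: 0.0
d [-0.1963  0.1701  0.0075]
rv [-0.0086  0.0098 -0.0007] ty now 90.0 q6 -2.29 t 19.775 tcp [ 0.4505 -0.2604  0.207 ] F [ 0.7 -1.1 -0.1] op 1.0 0.0
```

```bash
python3 -m inch '[[-0.197,0.17,0,0,0,0,1],[-0.197,0.17,0,0,0,0,1],[-0.197,0.17,0,0,0,0,1],[-0.197,0.17,0,0,0,0,1],[-0.197,0.17,0,0,0,0,1],[-0.197,0.17,0,0,0,0,1],[-0.197,0.17,0,0,0,0,1]]'; python3 - <<'E'
from h import *
c=cam("wrist"); save(c,"w7.png"); np.save("w7.npy",c,allow_pickle=True)
print([(np.round(d["position"],4),d["conf"]) for d in ctrl.mark_of("wrist","cone")])
E
python3 off.py .647 -.0905 .08 90
```

```text
time: 20.65
eef_pos: [0.6438, -0.0891, 0.1996]
tcp_rot: [0.001, 1.0, 0.0, -0.001]
contact_force: [-0.4, 0.2, -0.3]
opening: 0.998
finger_force: 0.0
[(array([ 0.6479, -0.0888,  0.0011]), 0.62)]
d [-0.0031 -0.0011  0.1202]
rv [-0.0001 -0.0005 -0.0026] ty now 89.8 q6 -1.86 t 20.75 tcp [ 0.6439 -0.0894  0.2002] F [-0.8 -0.4 -0.8] op 1.0 0.0
```

View pics/w7.png

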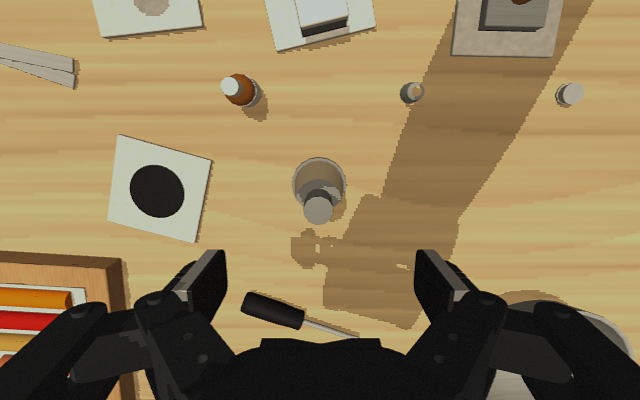

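Wrist view: cone top at (318,210), foot about (319,184); pad_cone disc at (157,190); bottle (240,90) and thimble (411,92) undisturbed.

```bash
python3 - <<'E'
from h import *
c=np.load("w7.npy",allow_pickle=True).item()
print("top",onz(c,318,210,.108),"foot",onz(c,319.5,185,.008)); 
g=cv2.cvtColor(c["pixels"],cv2.COLOR_RGB2GRAY);m=(g<70).astype(np.uint8);k,l,s,ce=cv2.connectedComponentsWithStats(m)
j=l[190,157];print("sil",ce[j],s[j],onz(c,*ce[j],.008))
E
python3 off.py .6475 -.0905 .08 90
```

```text
top [ 0.64754497 -0.09141783  0.108     ] foot [ 0.64847466 -0.09047785  0.008     ]
sil [156.48728429 190.80653951] [ 130  165   54   53 2202] [ 0.65461623 -0.26916861  0.008     ]
d [-0.0036 -0.0011  0.1202]
rv [-0.0001 -0.0005 -0.0026] ty now 89.8 q6 -1.86 t 20.75 tcp [ 0.6439 -0.0894  0.2002] F [-0.8 -0.4 -0.8] op 1.0 0.0
```

```bash
python3 -m inch '[[-0.004,-0.0015,0.06,0,0,0,0.7],[-0.004,-0.0015,0.1,0,0,0,0.7],[-0.004,-0.0015,0.119,0,0,0,0.7],[-0.004,-0.0015,0.119,0,0,0,0.7],[-0.004,-0.0015,0.119,0,0,0,0.1],[-0.004,-0.0015,0.119,0,0,0,0.1],[-0.004,-0.0015,0.119,0,0,0,0.1],[-0.004,-0.0015,0.119,0,0,0,0.1],[-0.004,-0.0015,0.119,0,0,0,0.1]]' 60; python3 off.py .6475 -.0905 .08 90; python3 -m inch '[[0,0,-0.06,0,0,0,0.1],[0,0,-0.06,0,0,0,0.1],[0,0,-0.06,0,0,0,0.1]]'; python3 off.py .6538 -.269 .14 90
```

```text
time: 21.88
eef_pos: [0.6506, -0.0904, 0.0841]
tcp_rot: [0.0, 1.0, -0.001, 0.002]
contact_force: [-0.7, -1.7, 5.5]
opening: 0.26
finger_force: 59.1
d [ 0.0031 -0.0001  0.0041]
rv [-0.0018  0.0045 -0.0007] ty now 90.0 q6 -1.86 t 21.875 tcp [ 0.6506 -0.0904  0.0841] F [-0.7 -1.7  5.5] op 0.26 59.1
time: 22.25
eef_pos: [0.6483, -0.0893, 0.1408]
tcp_rot: [0.0, 1.0, 0.0, -0.0]
contact_force: [-0.1, -0.4, -1.8]
opening: 0.256
finger_force: 59.2
d [-0.0056 -0.1797  0.0007]
rv [ 0.0005 -0.001  -0.0006] ty now 90.0 q6 -1.86 t 22.25 tcp [ 0.6483 -0.0893  0.1408] F [-0.1 -0.4 -1.8] op 0.26 59.2
```

```bash
python3 -m inch '[[-0.006,-0.18,0,0,0,0,0.1],[-0.006,-0.18,0,0,0,0,0.1],[-0.006,-0.18,0,0,0,0,0.1],[-0.006,-0.18,0,0,0,0,0.1],[-0.006,-0.18,0,0,0,0,0.1],[-0.006,-0.18,0,0,0,0,0.1],[-0.006,-0.18,0,0,0,0,0.1]]'; python3 - <<'E'
from h import *
c=cam("wrist"); save(c,"w8.png"); np.save("w8.npy",c,allow_pickle=True)
E
python3 off.py .6545 -.2690 .0915 90
```

```text
time: 23.12
eef_pos: [0.6548, -0.2681, 0.141]
tcp_rot: [-0.001, 1.0, 0.0, -0.0]
contact_force: [0.0, 0.2, -2.0]
opening: 0.26
finger_force: 59.5
d [ 0.0004 -0.0007  0.0498]
rv [ 0.0002 -0.0002  0.0008] ty now 90.0 q6 -2.1 t 23.175 tcp [ 0.6549 -0.2683  0.1413] F [-0.1 -0.2 -1.3] op 0.26 59.5
```

View pics/w8.png

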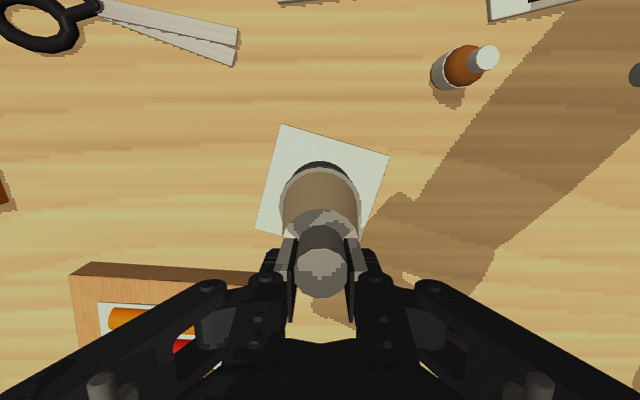

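Wrist view: the silhouette's near rim is just visible above the foot (top at row about 161), the foot's rim at row 167 (279–361), and the cone top is at (321,273).

```bash
python3 - <<'E'
from h import *
c=np.load("w8.npy",allow_pickle=True).item()
print("sil near +30",onz(c,320,161,.008)+[.03,0,0],"foot near +30",onz(c,320,167,.065)+[.03,0,0],"foot ctr y",onz(c,279,205,.065)[1]/2+onz(c,361,205,.065)[1]/2,"top",onz(c,321,272.5,.165))
q=[(282,124),(390,155),(255,229)];P=[onz(c,u,v,.008) for u,v in q];print("pad ctr from corners",(P[1]+P[2])/2,np.linalg.norm(P[1]-P[2]))
E
```

```text
sil near +30 [ 0.65585475 -0.26879765  0.008     ] foot near +30 [ 0.65261028 -0.26878404  0.065     ] foot ctr y -0.26875580208239536 top [ 0.65178426 -0.26830903  0.165     ]
pad ctr from corners [ 0.6549672  -0.26843125  0.008     ] 0.1401128598125577
```

```bash
python3 -m inch '[[-0.0025,0,0.025,0,0,0,0.1],[-0.0025,0,0.04,0,0,0,0.1],[-0.0025,0,0.046,0,0,0,0.1],[-0.0025,0,0.046,0,0,0,0.1],[-0.0025,0,0.048,0,0,0,0.1],[-0.0025,0,0.05,0,0,0,0.1],[-0.0025,0,0.05,0,0,0,0.1],[-0.0025,0,0.05,0,0,0,0.1]]'; python3 off.py .657 -.2690 .0915 90
```

```text
time: 24.18
eef_pos: [0.6576, -0.2701, 0.0921]
tcp_rot: [0.0, 1.0, -0.0, 0.001]
contact_force: [-0.7, -0.6, 0.2]
opening: 0.257
finger_force: 59.8
d [0.0006 0.0011 0.0006]
rv [-0.001   0.0012 -0.0009] ty now 90.0 q6 -2.1 t 24.175 tcp [ 0.6576 -0.2701  0.0921] F [-0.7 -0.6  0.2] op 0.26 59.8
```

```bash
python3 -m inch '[[0,0,0.001,0,0,0,0.1],[0,0,0.001,0,0,0,0.1],[0,0,0.001,0,0,0,0.5],[0,0,0.001,0,0,0,0.5],[0,0,0.001,0,0,0,0.5],[0,0,-0.06,0,0,0,0.6],[0,0,-0.12,0,0,0,1],[0,0,-0.16,0,0,0,1],[0,0,-0.16,0,0,0,1]]'; python3 -m inch '[[0.1,0.35,0,0,0,0,1],[0.1,0.35,0,0,0,0,1],[0.1,0.35,0,0,0,0,1],[0.1,0.35,0,0,0,0,1],[0.1,0.35,0,0,0,0,1],[0.1,0.35,0,0,0,0,1],[0.1,0.35,0,0,0,0,1],[0.1,0.6,-0.05,0,0,0,1],[0.1,0.6,-0.05,0,0,0,1],[0.1,0.6,-0.05,0,0,0,1]]'; python3 -m inch '[[0,0.1,0,0,0,0,1],[0,0.1,0,0,0,0,1],[0,0.1,0,0,0,0,1]]';python3 - <<'E'
from meas import *
a=C["top"];save(a,"topend.png",(280,80,500,250),3.5)
c=C["scene"];save(c,"scend.png",(80,130,480,330),2)
for n in C:
  for t in "cone spool bobbin_box weight pad_cone pad_spool pad_box pad_weight thimble oil_bottle".split():
    print(n,t,[(np.round(d["position"],3).tolist(),round(d["conf"],2)) for d in ctrl.mark_of(n,t)][:4])
E
```

```text
time: 25.3
eef_pos: [0.6592, -0.2707, 0.2574]
tcp_rot: [0.0, 1.0, -0.003, 0.004]
contact_force: [0.3, -0.9, 0.2]
opening: 1.0
finger_force: 0.0
time: 26.55
eef_pos: [0.5579, 0.2646, 0.2869]
tcp_rot: [0.001, 1.0, -0.001, -0.001]
contact_force: [1.4, -0.8, -0.1]
opening: 1.002
finger_force: 0.0
time: 26.92
eef_pos: [0.5575, 0.3655, 0.2858]
tcp_rot: [-0.001, 1.0, -0.001, -0.001]
contact_force: [0.0, 0.5, -0.2]
opening: 0.999
finger_force: 0.0
top cone [([0.655, -0.27, 0.006], 0.83)]
top spool [([0.45, -0.257, 0.008], 0.84)]
top bobbin_box [([0.345, 0.188, -0.001], 0.86), ([0.453, -0.094, 0.006], 0.82), ([0.396, 0.371, 0.001], 0.57)]
top weight [([0.467, 0.092, 0.008], 0.59)]
top pad_cone [([0.656, -0.267, -0.001], 0.83)]
top pad_spool [([0.447, -0.258, 0.002], 0.55)]
top pad_box [([0.453, -0.096, 0.001], 0.59), ([0.445, -0.256, 0.002], 0.18)]
top pad_weight [([0.467, 0.088, -0.001], 0.74), ([0.653, -0.269, 0.006], 0.56), ([0.453, -0.097, -0.001], 0.49)]
top thimble [([0.653, -0.27, 0.005], 0.55), ([0.55, 0.008, 0.003], 0.54)]
top oil_bottle [([0.554, -0.16, 0.001], 0.58)]
scene cone [([0.66, -0.268, 0.01], 0.67), ([0.657, -0.269, -0.004], 0.36)]
scene spool [([0.445, -0.255, 0.011], 0.74)]
scene bobbin_box [([0.399, 0.375, -0.003], 0.95), ([0.452, -0.093, 0.004], 0.81), ([0.346, 0.186, 0.004], 0.58)]
scene weight [([0.464, 0.091, 0.002], 0.89), ([0.449, -0.257, -0.001], 0.61), ([0.447, -0.093, 0.004], 0.39)]
scene pad_cone [([0.653, -0.268, -0.0], 0.57)]
scene pad_spool [([0.45, -0.255, 0.001], 0.98)]
scene pad_box [([0.46, -0.096, -0.001], 0.66)]
scene pad_weight [([0.47, 0.091, 0.0], 0.68)]
scene thimble [([0.553, -0.001, -0.0], 0.6)]
scene oil_bottle [([0.554, -0.163, -0.001], 0.6)]
```

View pics/topend.png

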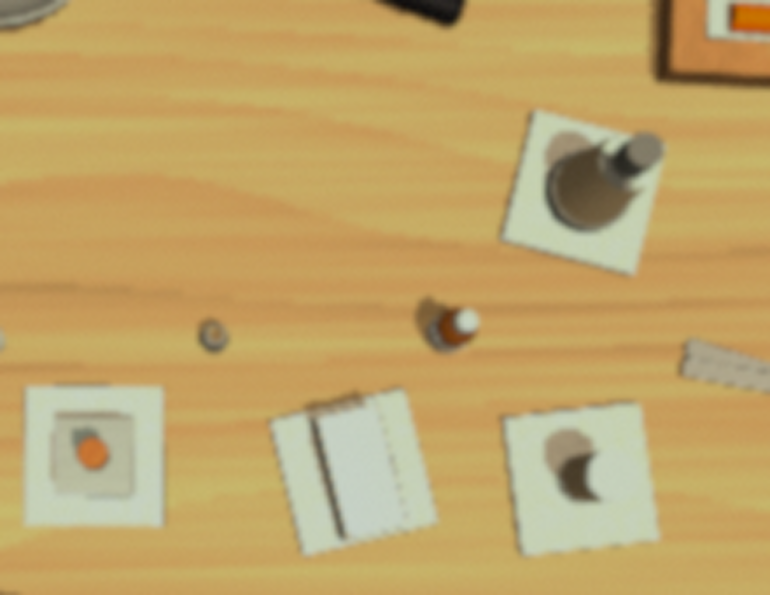

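View pics/scend.png

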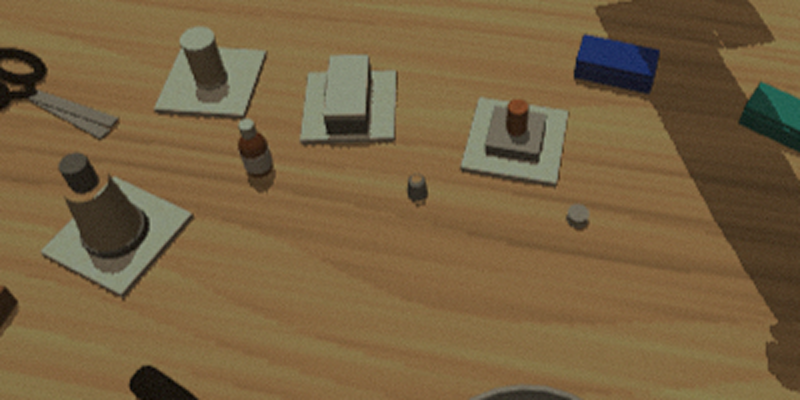

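Both end views show the cone (crop 590,190), spool (578,478), box (345,470) and weight (92,455) upright, lined up and covering their silhouettes. Thimble (213,335) and oil bottle (450,330) are where they were. Handing in.

```bash
python3 -c "
from plant import ctrl
print(ctrl.sign_off())"
```

```text
the job is handed in; nothing more can be done
None
```

The job is handed in: the cone, spool, bobbin box and weight each stand released on their matching plates, with the thimble and oil bottle undisturbed; the cameras confirm this, but no verdict came back from the judge.

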